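# Unclamp the finished tray and put it in the crate

### The arm

A 6-joint arm with a two-finger parallel gripper is mounted at the origin on the work surface. World frame = base frame: x ahead of the robot, y to its left, z up, the work surface at z = 0. Lengths are in m, angles in rad, forces in N, time in s.
With the tool pointing down it reaches from about 0.375 to 0.825 m from the base axis. Payload 5.5 kg.
Tool frame: the origin (TCP) lies on the centre line of the jaws, within the pads' length; the fingertips stand 17 mm ahead of it and the grasp point (between the pads) lies 2 mm behind it; z points along the fingers, y is the line along which they close (so a half turn about z gives the same grasp; the last joint's range is limited). The gripper opens to 85 mm and grips with 20 to 120 N. Pads are 22 mm wide; open, the fingers measure 114 mm over their backs; the gripper's body (76 mm by 85 mm) begins 54 mm behind the grasp point. The pads swing forward as they close: fully open they stand 13 mm farther back than shut.
Start: joints at [1.158, 0.314, -0.047, 1.21, 0, 1.571], TCP at [0.241, 0.55, 0.248] pointing down, gripper open.
Joint ranges: [-2.67, 2.67], [-0.69, 1.73], [-1.03, 1.25], [-2.08, 2.16], [-1.42, 1.45], [-3.14, 3.14]. Speed limits (rad/s): [2.39, 2.39, 3.01, 3.14, 3.14, 3.14].

### API

Orientations are given as a unit quaternion [w, x, y, z].
In Python, from rig import get_obs, camera, camera_model, finish_job, spot_in, landmark_of gives the robot as it stands. The module is installed in compiled form; this text tells all that it offers.
- The arm moves only by the tool step_arm, never from a script. Its argument "increments" is a list of rows, each an object of numbers: "dx", "dy", "dz": the shift along the tool's x, y, z each as a share of 400 mm, from -1 to 1; "spin": the turn about the tool's z as a share of pi/4 rad, from -1 to 1; "jaw": the opening, from 0 (shut) to 1 (fully open). A call has 1 to 8 rows; each row shifts and turns the commanded pose from where the row before left it, along the tool's axes as they then stand; what a row does not reach is not made up. A row lasts 1/10 s, in which the tool goes at most 50 mm and 8.59 degrees, less where a joint would pass 70% of its speed; a pose out of reach is approached as far as the arm can. A call with a number of a shift or a turn outside -1 to 1 is refused whole. A call with a gripper value outside its range is refused whole. The fingers move at their own pace and stop on an object; the grip force is fixed at half the most. Time passes only in rows, so rows that do not move let the fingers close. It gives the time, the measured TCP pose, the force, the opening and the grip force at its end, in the units of the state.
- get_obs(): the state, without advancing time (a new reading comes with each control period).
- camera(name): name is "scene" or "side" or "wrist"; returns the picture (480x640x3 uint8, red, green, blue); there is no depth.
- camera_model(name): a dict with "intrinsics" (3x3 intrinsics, pixels), "origin" and "orientation" of the camera in the world; the wrist camera has in their place "tool_from_camera" (4x4, takes a point from camera to tool coordinates, whose origin is the TCP and whose axes are the flange's). Camera axes: x right, y down, z forward; pixel columns grow to the right and rows downward; lengths in m; the calibration is good to about 2 mm. A picture is of the moment at which its call begins: read the wrist's pose just before it. camera_model takes no time and is no camera call.
- finish_job(): hands the job in; it is judged then, once.
Trained networks look in the newest picture that a camera, given by its name, has taken for a name from the list of things; names that differ only in an ending like _2 or _b are one class to them, and where a whole thing is asked for, a point or a joint stands for the part that bears it (a point fixed in the world has none). Each returns a list of dicts, best first, with "p" (0 to 1); they miss things now and then, are a little off and sometimes report something else, mostly with a low value. They report only what shows in the picture. A call takes as long as a camera call. They do not tell look-alikes from the thing itself.
- spot_in(camera, target): "box" ([left, top, right, bottom] in pixels, round what is visible of it).
- landmark_of(camera, target): "centre" ([column, row] in pixels: a listed point, or the origin of a listed thing).
The state is a dict: "clock": time; "joints": joint angles; "joint_velocities": joint speeds; "joint_efforts": joint torques, N m; "ee_pos": TCP position; "ee_rot": TCP orientation; "ft_force": force on the tool from outside, world axes, zero at the start; "torque": the same for the moment, N m; "grip_width": finger opening in m; "finger_force": force on a finger pad.
Only numpy, scipy, OpenCV 4.12 (cv2) and the standard library are available. Lean on these libraries where they do the work, as an engineer would, in place of code of your own. Each camera call takes 0.05 s, during which the arm holds its last target. There are 200 camera calls.

### The job

One of the two small dark trays clamped in the glue-up jig has its dividers in: draw that tray's spring-loaded jaw by its black paddle all the way out to its stop, where it stays by itself, then lift the tray out and set it down flat on the floor of the wooden crate, beside the tray already there. Do not drop it, leave its jaw out, leave the undivided tray clamped in its bay, and do not push about or knock over the tray in the crate, the bottle or the jar.

Things in the scene. Friction and masses are not known exactly. Their poses are not given: they have to be found in the camera images.
- jig: Fixed plywood jig board 300 x 220 x 15 mm; origin at the centre of its underside, x from paddles to fence, y across the two bays (centre lines y = +60 mm, left, and -60 mm, right). A fence 35 mm high above the board ends both bays at x = 120 mm; a clamped tray lies on the board from x = 0 to 120 mm, between fence and jaw.
- jaw_left (a joint): Travel (m) of the left bay's sprung jaw along jig -x: about 0 clamped, 0.060 at its stop. An over-centre spring pulls it shut with about 10 N, less from 0.035 and none at 0.050; past that it goes to the stop and stays. Jaw head 25 mm thick (x), 60 mm wide, top 71 mm above the table; its steel lip reaches 8 mm over the tray's rim, so the tray cannot rise until the jaw is out.
- jaw_right (a joint): The same for the right bay (jig y = -60 mm).
- jaw_left_grip (a point): Centre of the top edge of the left jaw's black paddle, 72 mm above the table (moves with the jaw). Upright plate 14 mm thick along jig x, 60 mm wide along jig y, 18 to 72 mm above the table, 75 mm in front (-x) of the clamping face; 43 mm free behind it up to the jaw head, but for a 10 mm rod 20 to 30 mm above the table. Axes as the jig's.
- jaw_right_grip (a point): The same for the right jaw's paddle.
- tray_divided: Dark wooden open tray with two cross dividers (three compartments), clamped in either bay: 120 mm long (x), 58 mm wide (y), 45 mm high, walls 6 mm, about 0.16 kg; origin at the centre of its underside. To go to the crate.
- tray_plain: Dark wooden tray of the same size without dividers, clamped in the other bay; origin at the centre of its underside. Stays clamped.
- tray_done: A finished tray with two dividers, same size, lying in the crate's +x half, its length along the crate's y; origin at the centre of its underside.
- crate: Fixed light-wood open crate, outside 222 mm (x) x 162 mm (y) x 60 mm high, walls and floor 6 mm thick; origin at the centre of its underside. Stands left or right of the jig. Its -x half is free.
- bottle: Loose white plastic bottle 54 mm in diameter, 170 mm tall, standing; origin at the centre of its underside.
- jar: Loose white jar 54 mm in diameter, 90 mm tall, standing; origin at the centre of its underside.
- paint_tray: Fixed black paint tray 220 x 130 x 30 mm (open top), on the other side of the jig from the crate; origin at the centre of its underside.
There are look-alikes about, which are no part of the job. What is shaped like the tray_plain but blue or orange is not meant. What is shaped like the tray_divided but blue is not meant.

How it is judged:
By the outcome, as a careful person would: the job done as asked, in the order asked, and still so for the second after the job is handed in, with the robot touching nothing.
It also fails if it takes over 51 s, if anything falls off the work surface, if the arm or the gripper's body presses on something with over 40 N, if the wrist force passes 120 N, or if a joint passes its speed limit or range.

## Working session

There is one attempt and no reset: what is moved stays moved. The work goes in short steps, Python scripts to look and compute and a tool call to move; the robot and the scene stay as the last step left them, time stands still between calls to the robot, and variables do not carry over. Pictures are saved under pics/ and viewed, at most 10 in all, crops included, and the job is handed in when it is done.

Besides the shell and the picture viewer there is one more tool, called after ">>>" in YAML: its name, and indented under it one key for each argument. step_arm: Moves the arm, as the interface text tells. Shift numbers are shares of 400 mm and turn numbers shares of pi/4 rad, none past 1 either way. Its arguments: {"type":"object","properties":{"increments":{"type":"array","items":{"type":"object","properties":{"dx":{"type":"number","minimum":-1,"maximum":1},"dy":{"type":"number","minimum":-1,"maximum":1},"dz":{"type":"number","minimum":-1,"maximum":1},"spin":{"type":"number","minimum":-1,"maximum":1},"jaw":{"type":"number"}}}}},"required":["increments"]}

```bash
mkdir -p pics; cat > h.py <<'E'
import numpy as np, cv2
from scipy.spatial.transform import Rotation as R
from rig import *
def q2R(q): return R.from_quat([q[1],q[2],q[3],q[0]]).as_matrix()
def cam(name):
    m=camera_model(name); K=np.array(m["intrinsics"])
    if name=="wrist":
        o=get_obs(); T=np.array(m["tool_from_camera"]); Rt=q2R(o["ee_rot"])
        return K, Rt@T[:3,:3], Rt@T[:3,3]+np.array(o["ee_pos"])
    return K, q2R(m["orientation"]), np.array(m["origin"])
def onz(c,px,z):
    K,Rc,t=c; d=Rc@np.linalg.solve(K,[px[0],px[1],1]); return t+d*(z-t[2])/d[2]
def proj(c,P):
    K,Rc,t=c; p=(np.atleast_2d(P)-t)@Rc; p=p@K.T; return p[:,:2]/p[:,2:]
def snap(name,f):
    c=cam(name); im=camera(name); cv2.imwrite("pics/"+f,im[:,:,::-1]); return c,im
E
python3 - <<'E'
from h import *
o=get_obs(); print(o["ee_pos"],o["ee_rot"],o["clock"])
for n in ["scene","side"]:
    c,im=snap(n,n+"0.png"); print(n,c[2])
    for t,z in [("jig",0),("jaw_left_grip",.072),("jaw_right_grip",.072),("tray_divided",.015),("tray_plain",.015),("tray_done",.006),("crate",0),("bottle",0),("jar",0),("paint_tray",0)]:
        for r in landmark_of(n,t)[:3]:
            print(t,round(r["p"],2),np.round(r["centre"]),np.round(onz(c,r["centre"],z)[:2],3))
E
```

```text
[0.2404791  0.54910357 0.24742312] [-1.79298356e-04  2.04921916e-01  9.78777945e-01 -8.43362565e-04] 0.0
scene [ 1.61631326 -0.45061025  1.23225022]
jig 0.58 [312. 248.] [ 0.587 -0.019]
jaw_left_grip 0.75 [316. 203.] [0.502 0.03 ]
jaw_right_grip 0.82 [276. 216.] [ 0.504 -0.087]
tray_divided 0.76 [408. 257.] [0.729 0.2  ]
tray_divided 0.69 [341. 248.] [0.634 0.048]
tray_plain 0.77 [239. 328.] [ 0.771 -0.284]
tray_plain 0.67 [303. 266.] [ 0.65 -0.07]
tray_plain 0.62 [347. 324.] [ 0.861 -0.042]
tray_done 0.62 [439. 209.] [0.597 0.376]
crate 0.9 [429. 188.] [0.501 0.399]
jar 0.84 [242. 279.] [ 0.619 -0.227]
paint_tray 0.61 [167. 258.] [ 0.473 -0.39 ]
side [ 0.08613951 -0.97846288  0.91080024]
jig 0.73 [310. 281.] [ 0.6  -0.01]
jaw_left_grip 0.63 [270. 261.] [0.508 0.036]
jaw_right_grip 0.81 [296. 289.] [ 0.515 -0.096]
jaw_right_grip 0.32 [346. 402.] [ 0.449 -0.437]
tray_divided 0.83 [313. 264.] [0.632 0.035]
tray_divided 0.6 [314. 228.] [0.72  0.188]
tray_divided 0.57 [344. 402.] [ 0.468 -0.399]
tray_plain 0.73 [423. 324.] [ 0.75  -0.296]
tray_plain 0.63 [393. 262.] [ 0.828 -0.065]
tray_plain 0.58 [339. 285.] [ 0.648 -0.077]
tray_done 0.82 [246. 213.] [0.576 0.374]
crate 0.85 [225. 218.] [0.512 0.388]
bottle 0.55 [226. 250.] [0.452 0.228]
jar 0.83 [360. 332.] [ 0.614 -0.235]
jar 0.18 [226. 218.] [0.513 0.388]
paint_tray 0.88 [345. 403.] [ 0.476 -0.391]
paint_tray 0.7 [271. 258.] [0.55  0.132]
```

View pics/scene0.png

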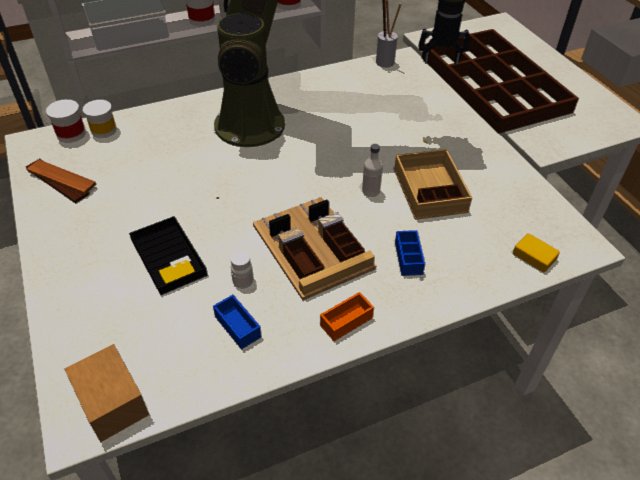

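View pics/side0.png

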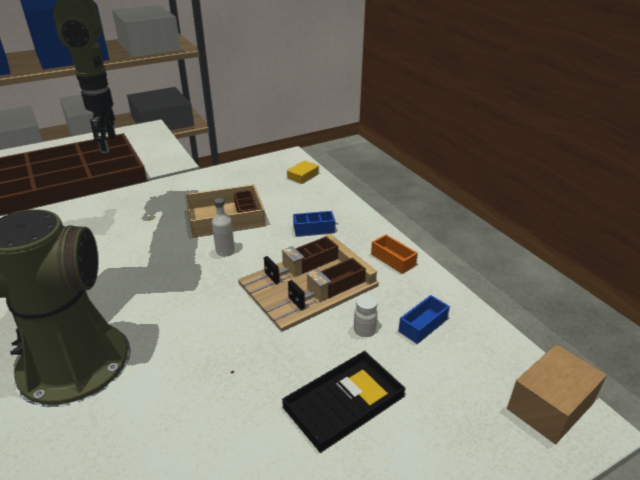

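The divided tray is in the left bay: jig at about (0.59, -0.01) with a yaw of about +5°. The crate is on the left near (0.51, 0.39), with the finished tray in its far half. The bottle stands between them and the jar is on the right. I'll raise and turn the tool, then look with the wrist camera.

>>> step_arm:
  increments:
    - {"spin": 0.17, "dz": -0.045}
    - {"spin": 0.17, "dz": -0.045}
    - {"spin": 0.17, "dz": -0.045}
    - {"spin": 0.17, "dz": -0.045}
    - {"spin": 0.17, "dz": -0.045}
    - {"spin": 0.17, "dz": -0.045}
    - {"spin": 0.17, "dz": -0.045}
    - {"spin": 0.17, "dz": -0.045}

```text
invalid input at $.increments[0]: expected keys dx, dy, dz, spin, jaw
```

```bash
cat >> h.py <<'E'
def state(): 
    o=get_obs(); Rt=q2R(o["ee_rot"]); 
    print("t",round(o["clock"],2),"p",np.round(o["ee_pos"],4),"yawY",round(np.degrees(np.arctan2(Rt[1,1],Rt[0,1])),2),"tilt",np.round(Rt[:,2],3),"w",round(o["grip_width"],4),"ff",np.round(o["finger_force"],1),"F",np.round(o["ft_force"],1),"q6",round(o["joints"][5],2)); return o,Rt
def to(p,yaw=None):
    o,Rt=state(); d=Rt.T@(np.array(p)-o["ee_pos"]); print("shares total",np.round(d/.4,4),"min rows",np.linalg.norm(d)/.05)
    if yaw is not None:
        y=np.degrees(np.arctan2(Rt[1,1],Rt[0,1])); print("spin total",((y-yaw+90)%180-90)/45)
E
python3 -c "
from h import *
print(camera_model('wrist'))
to([.48,.36,.40],5)"
```

```text
{'intrinsics': array([[428.04555204,   0.        , 323.1427177 ],
       [  0.        , 428.04555204, 236.48240448],
       [  0.        ,   0.        ,   1.        ]]), 'tool_from_camera': array([[ 5.90552772e-04, -9.52125755e-01, -3.05706065e-01,
         7.89656842e-02],
       [ 9.99999712e-01,  7.07880502e-04, -2.72937523e-04,
         1.96496611e-04],
       [ 4.76274208e-04, -3.05705816e-01,  9.52125899e-01,
        -1.25049429e-01],
       [ 0.00000000e+00,  0.00000000e+00,  0.00000000e+00,
         1.00000000e+00]])}
t 1.1 p [0.2407 0.5496 0.2483] yawY 66.35 tilt [-0.  0. -1.] w 0.0852 ff 0.0 F [ 0.   0.5 -0.7] q6 1.57
shares total [-0.7381 -0.1942 -0.3792] min rows 6.818083699476307
spin total 1.3632484275721286
```

>>> step_arm:
  increments:
    - {"dx": 0, "dy": 0, "dz": -0.047, "spin": 0.17, "jaw": 1}
    - {"dx": 0, "dy": 0, "dz": -0.047, "spin": 0.17, "jaw": 1}
    - {"dx": 0, "dy": 0, "dz": -0.047, "spin": 0.17, "jaw": 1}
    - {"dx": 0, "dy": 0, "dz": -0.047, "spin": 0.17, "jaw": 1}
    - {"dx": 0, "dy": 0, "dz": -0.047, "spin": 0.17, "jaw": 1}
    - {"dx": 0, "dy": 0, "dz": -0.047, "spin": 0.17, "jaw": 1}
    - {"dx": 0, "dy": 0, "dz": -0.047, "spin": 0.17, "jaw": 1}
    - {"dx": 0, "dy": 0, "dz": -0.047, "spin": 0.17, "jaw": 1}

```text
clock: 1.9
ee_pos: [0.2407, 0.5495, 0.3995]
ee_rot: [-0.0, 0.677, 0.736, 0.0]
ft_force: [0.2, -0.4, 0.3]
grip_width: 0.0853
finger_force: 0.0
```

```bash
python3 -c "
from h import *
to([.48,.36,.40],5)"
```

```text
t 1.9 p [0.2407 0.5495 0.3995] yawY 4.83 tilt [ 0.  0. -1.] w 0.0853 ff 0.0 F [ 0.2 -0.4  0.3] q6 2.64
shares total [-0.5225  0.5563 -0.0012] min rows 6.105677749122602
spin total -0.00371513892764723
```

>>> step_arm:
  increments:
    - {"dx": -0.075, "dy": 0.08, "dz": 0, "spin": 0, "jaw": 1}
    - {"dx": -0.075, "dy": 0.08, "dz": 0, "spin": 0, "jaw": 1}
    - {"dx": -0.075, "dy": 0.08, "dz": 0, "spin": 0, "jaw": 1}
    - {"dx": -0.075, "dy": 0.08, "dz": 0, "spin": 0, "jaw": 1}
    - {"dx": -0.075, "dy": 0.08, "dz": 0, "spin": 0, "jaw": 1}
    - {"dx": -0.075, "dy": 0.08, "dz": 0, "spin": 0, "jaw": 1}
    - {"dx": -0.075, "dy": 0.08, "dz": 0, "spin": 0, "jaw": 1}
    - {"dx": 0, "dy": 0, "dz": 0, "spin": 0, "jaw": 1}

```text
clock: 2.7
ee_pos: [0.4862, 0.3572, 0.3981]
ee_rot: [0.001, 0.677, 0.736, -0.0]
ft_force: [-0.8, -0.0, 0.3]
grip_width: 0.0858
finger_force: 0.0
```

```bash
python3 - <<'E'
from h import *
state()
c,im=snap("wrist","w1.png")
for t,z in [("jig",0),("jaw_left_grip",.072),("jaw_right_grip",.072),("tray_divided",.015),("tray_plain",.015),("tray_done",.006),("crate",0),("bottle",0)]:
    for r in landmark_of("wrist",t)[:3]:
        print(t,round(r["p"],2),np.round(r["centre"]),np.round(onz(c,r["centre"],z)[:2],4))
E
```

```text
t 2.7 p [0.4862 0.3572 0.3981] yawY 4.81 tilt [ 0.001 -0.002 -1.   ] w 0.0858 ff 0.0 F [-0.8 -0.   0.3] q6 2.12
jig 0.62 [367. 422.] [ 0.5838 -0.0174]
jaw_left_grip 0.84 [316. 425.] [0.5041 0.0342]
tray_divided 0.8 [408. 397.] [0.6334 0.0433]
tray_divided 0.63 [492. 294.] [0.7189 0.212 ]
tray_divided 0.5 [370. 423.] [ 0.5854 -0.0058]
tray_plain 0.86 [408. 461.] [ 0.6505 -0.0703]
tray_done 0.59 [401. 151.] [0.5768 0.3843]
crate 0.72 [345. 136.] [0.5094 0.3955]
bottle 0.58 [284. 262.] [0.4453 0.228 ]
```

View pics/w1.png

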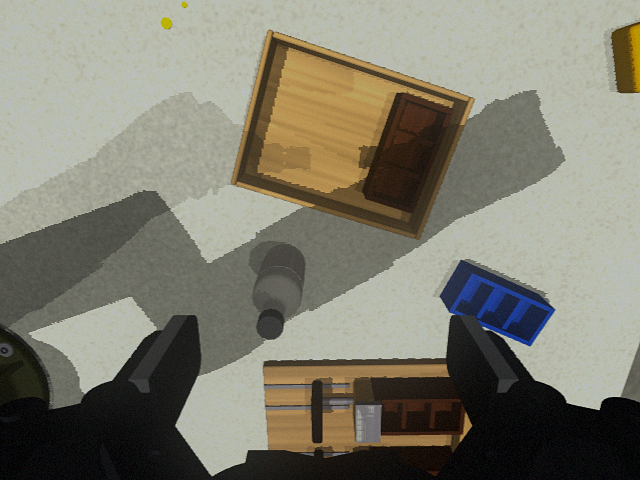

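The crate rim corners are near (270,31), (474,98), (420,238) and (233,184). The finished tray is in the right (+x) part at about (407,153), and the bottle is at (280,290). The paddle is at (317,411), with the divided tray beside it.

```bash
python3 - <<'E'
from h import *
c=cam("wrist")
P=np.array([onz(c,p,.06)[:2] for p in [(270,31),(474,98),(420,238),(233,184)]]);print(P.round(4),P.mean(0))
for i in range(4):
    d=P[(i+1)%4]-P[i];print(np.linalg.norm(d),np.degrees(np.arctan2(d[1],d[0])))
D=np.array([onz(c,p,.051)[:2] for p in [(400,93),(452,110),(413,213),(364,197)]]);print(D.round(4),D.mean(0))
J=np.array([onz(c,p,.015)[:2] for p in [(264,364),(445,360)]]);print(J, np.degrees(np.arctan2(*(J[1]-J[0])[::-1])))
to([.505,.034,.22],6)
E
```

```text
[[0.4161 0.4985]
 [0.629  0.455 ]
 [0.598  0.2997]
 [0.384  0.3424]] [0.50676523 0.39887007]
0.21727883982099191 -11.542019766504312
0.15839256693659692 -101.29642111722758
0.21816741112927654 168.71364019773344
0.15936473015068106 78.38339618234234
[[0.5538 0.4531]
 [0.6112 0.4412]
 [0.5876 0.3259]
 [0.5297 0.3392]] [0.57056612 0.38984327]
[[0.42489358 0.08525031]
 [0.67264957 0.11453912]] 6.742005714747585
t 3.15 p [0.4819 0.3613 0.3989] yawY 5.24 tilt [ 0.  0. -1.] w 0.0855 ff 0.0 F [ 0.6 -0.5  0.4] q6 2.12
shares total [-0.8203 -0.0172  0.447 ] min rows 7.474927175772579
spin total -0.016805213235853798
```

>>> step_arm:
  increments:
    - {"dx": -0.117, "dy": -0.002, "dz": 0, "spin": -0.003, "jaw": 1}
    - {"dx": -0.117, "dy": -0.002, "dz": 0, "spin": -0.003, "jaw": 1}
    - {"dx": -0.117, "dy": -0.002, "dz": 0, "spin": -0.003, "jaw": 1}
    - {"dx": -0.117, "dy": -0.002, "dz": 0, "spin": -0.003, "jaw": 1}
    - {"dx": -0.117, "dy": -0.002, "dz": 0, "spin": -0.003, "jaw": 1}
    - {"dx": -0.117, "dy": -0.002, "dz": 0.05, "spin": -0.003, "jaw": 1}
    - {"dx": -0.117, "dy": -0.002, "dz": 0.05, "spin": -0.003, "jaw": 0.6}
    - {"dx": 0, "dy": 0, "dz": 0.12, "spin": 0, "jaw": 0.6}

```text
clock: 3.95
ee_pos: [0.511, 0.0315, 0.3141]
ee_rot: [0.003, 0.67, 0.742, 0.002]
ft_force: [0.5, 1.1, -0.3]
grip_width: 0.0589
finger_force: 0.0
```

>>> step_arm:
  increments:
    - {"dx": 0, "dy": 0, "dz": 0.12, "spin": 0, "jaw": 0.6}
    - {"dx": 0, "dy": 0, "dz": 0.1, "spin": 0, "jaw": 0.6}
    - {"dx": 0, "dy": 0, "dz": 0, "spin": 0, "jaw": 0.6}
    - {"dx": 0, "dy": 0, "dz": 0, "spin": 0, "jaw": 0.6}

```text
clock: 4.35
ee_pos: [0.5084, 0.036, 0.2241]
ee_rot: [-0.0, 0.668, 0.744, -0.0]
ft_force: [0.2, -0.2, 0.4]
grip_width: 0.0512
finger_force: 0.0
```

```bash
python3 - <<'E'
from h import *
state()
c,im=snap("wrist","w2.png")
for t,z in [("jaw_left_grip",.072),("tray_divided",.015)]:
    for r in landmark_of("wrist",t)[:3]:
        print(t,round(r["p"],2),np.round(r["centre"]),np.round(onz(c,r["centre"],z)[:2],4))
state()
E
```

```text
t 4.35 p [0.5084 0.036  0.2241] yawY 6.13 tilt [-0.001 -0.    -1.   ] w 0.0512 ff 0.0 F [ 0.2 -0.2  0.4] q6 1.53
tray_divided 0.65 [485. 204.] [0.6369 0.0484]
t 4.5 p [0.5105 0.0361 0.2263] yawY 6.13 tilt [ 0.005  0.    -1.   ] w 0.0511 ff 0.0 F [ 0.5 -0.2 -0.8] q6 1.53
```

View pics/w2.png

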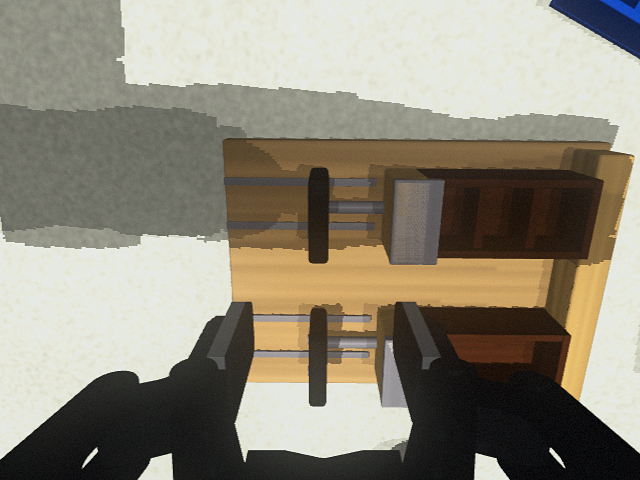

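```bash
python3 - <<'E'
from h import *
K,Rc,t=cam("wrist")
# snapshot pose
t=t+np.array([.5084,.036,.2241])-get_obs()["ee_pos"]; c=(K,Rc,t)
for p in [(318,168),(318,175),(318,262),(309,220),(328,220)]: print(p,onz(c,p,.072).round(4),onz(c,p,.018).round(4))
# tray rim
for p in [(442,170),(602,180),(588,258)]: print(p,onz(c,p,.06).round(4))
for p in [(224,139),(608,142),(232,383)]: print(p,onz(c,p,.015).round(4))
for x,y in [(.505,.034)]: to([x,y,.066],6.1)
E
```

```text
(318, 168) [0.5014 0.0717 0.072 ] [0.5019 0.0634 0.018 ]
(318, 175) [0.5019 0.0671 0.072 ] [0.5025 0.058  0.018 ]
(318, 262) [0.5082 0.0069 0.072 ] [ 0.51  -0.014  0.018]
(309, 220) [0.499  0.0363 0.072 ] [0.499  0.0211 0.018 ]
(328, 220) [0.5117 0.0377 0.072 ] [0.5142 0.0227 0.018 ]
(442, 170) [0.5851 0.0774 0.06  ]
(602, 180) [0.6951 0.0823 0.06  ]
(588, 258) [0.7024 0.0259 0.06  ]
(224, 139) [0.4283 0.0772 0.015 ]
(608, 142) [0.7213 0.1065 0.015 ]
(232, 383) [ 0.4437 -0.1422  0.015 ]
t 4.5 p [0.5105 0.0361 0.2263] yawY 6.13 tilt [ 0.005  0.    -1.   ] w 0.0511 ff 0.0 F [ 0.5 -0.2 -0.8] q6 1.53
shares total [-0.0035 -0.0161  0.4006] min rows 3.2072348162504127
spin total 0.0006271751979467252
```

>>> step_arm:
  increments:
    - {"dx": 0, "dy": -0.01, "dz": 0.1, "spin": 0, "jaw": 0.52}
    - {"dx": 0, "dy": 0, "dz": 0.1, "spin": 0, "jaw": 0.52}
    - {"dx": 0, "dy": 0, "dz": 0.05, "spin": 0, "jaw": 0.52}
    - {"dx": 0, "dy": 0, "dz": 0, "spin": 0, "jaw": 0.52}
    - {"dx": 0, "dy": 0, "dz": 0, "spin": 0, "jaw": 0.52}

```text
clock: 5.0
ee_pos: [0.5061, 0.0354, 0.1252]
ee_rot: [0.001, 0.668, 0.744, 0.001]
ft_force: [0.5, -0.3, -0.1]
grip_width: 0.0445
finger_force: 0.0
```

```bash
python3 - <<'E'
from h import *
to([.505,.037,.063],6)
E
```

```text
t 5.0 p [0.5061 0.0354 0.1252] yawY 6.11 tilt [ 0.002  0.    -1.   ] w 0.0445 ff 0.0 F [ 0.5 -0.3 -0.1] q6 1.53
shares total [ 0.0043 -0.0026  0.1556] min rows 1.2454582796507914
spin total 0.0023390725941788383
```

>>> step_arm:
  increments:
    - {"dx": 0.004, "dy": -0.002, "dz": 0.06, "spin": 0, "jaw": 0.52}
    - {"dx": 0, "dy": 0, "dz": 0.06, "spin": 0, "jaw": 0.52}
    - {"dx": 0, "dy": 0, "dz": 0.035, "spin": 0, "jaw": 0.52}
    - {"dx": 0, "dy": 0, "dz": 0, "spin": 0, "jaw": 0.52}

```text
clock: 5.4
ee_pos: [0.5043, 0.0368, 0.062]
ee_rot: [0.0, 0.668, 0.744, 0.0]
ft_force: [-0.6, -0.4, 0.7]
grip_width: 0.0444
finger_force: 0.0
```

>>> step_arm:
  increments:
    - {"dx": 0, "dy": 0, "dz": 0, "spin": 0, "jaw": 0.1}
    - {"dx": 0, "dy": 0, "dz": 0, "spin": 0, "jaw": 0.1}
    - {"dx": 0, "dy": 0, "dz": 0, "spin": 0, "jaw": 0.1}
    - {"dx": 0, "dy": 0, "dz": 0, "spin": 0, "jaw": 0.1}
    - {"dx": 0, "dy": 0, "dz": 0, "spin": 0, "jaw": 0.1}

```text
clock: 5.9
ee_pos: [0.5048, 0.0367, 0.0635]
ee_rot: [0.001, 0.669, 0.743, 0.001]
ft_force: [-3.0, 0.2, 7.5]
grip_width: 0.0131
finger_force: 59.1
```

>>> step_arm:
  increments:
    - {"dx": 0, "dy": -0.025, "dz": 0, "spin": 0, "jaw": 0.1}
    - {"dx": 0, "dy": -0.025, "dz": 0, "spin": 0, "jaw": 0.1}
    - {"dx": 0, "dy": -0.025, "dz": 0, "spin": 0, "jaw": 0.1}
    - {"dx": 0, "dy": -0.025, "dz": 0, "spin": 0, "jaw": 0.1}
    - {"dx": 0, "dy": -0.025, "dz": 0, "spin": 0, "jaw": 0.1}
    - {"dx": 0, "dy": -0.0125, "dz": 0, "spin": 0, "jaw": 0.1}
    - {"dx": 0, "dy": -0.0075, "dz": 0, "spin": 0, "jaw": 0.1}
    - {"dx": 0, "dy": 0, "dz": 0, "spin": 0, "jaw": 0.1}

```text
clock: 6.7
ee_pos: [0.4465, 0.031, 0.0634]
ee_rot: [0.0, 0.669, 0.744, 0.001]
ft_force: [-5.1, 1.5, 14.8]
grip_width: 0.0128
finger_force: 63.0
```

>>> step_arm:
  increments:
    - {"dx": 0, "dy": -0.004, "dz": 0, "spin": 0, "jaw": 0.1}
    - {"dx": 0, "dy": 0, "dz": 0, "spin": 0, "jaw": 0.1}

```text
clock: 6.9
ee_pos: [0.445, 0.0308, 0.0634]
ee_rot: [0.0, 0.669, 0.744, 0.001]
ft_force: [-4.6, 2.0, 13.4]
grip_width: 0.013
finger_force: 63.0
```

>>> step_arm:
  increments:
    - {"dx": 0, "dy": 0, "dz": 0, "spin": 0, "jaw": 0.5}
    - {"dx": 0, "dy": 0, "dz": 0, "spin": 0, "jaw": 0.5}
    - {"dx": 0, "dy": 0, "dz": 0, "spin": 0, "jaw": 0.5}
    - {"dx": 0, "dy": 0, "dz": 0, "spin": 0, "jaw": 0.5}
    - {"dx": 0, "dy": 0, "dz": -0.08, "spin": 0, "jaw": 0.5}
    - {"dx": 0, "dy": 0, "dz": -0.12, "spin": 0, "jaw": 0.5}
    - {"dx": 0, "dy": 0, "dz": -0.12, "spin": 0, "jaw": 0.5}
    - {"dx": 0, "dy": 0, "dz": -0.08, "spin": 0, "jaw": 1}

```text
clock: 7.7
ee_pos: [0.4452, 0.0304, 0.2246]
ee_rot: [0.001, 0.669, 0.744, 0.001]
ft_force: [0.5, -0.4, 0.0]
grip_width: 0.0559
finger_force: 0.0
```

```bash
python3 - <<'E'
from h import *
to([.635,.049,.22],96)
E
```

```text
t 7.7 p [0.4452 0.0304 0.2246] yawY 6.09 tilt [ 0.003  0.    -1.   ] w 0.0559 ff 0.0 F [ 0.5 -0.4  0. ] q6 1.53
shares total [-0.004   0.4766  0.0129] min rows 3.814421427033284
spin total -1.997944517635247
```

>>> step_arm:
  increments:
    - {"dx": 0, "dy": 0.119, "dz": 0, "spin": 0, "jaw": 1}
    - {"dx": 0, "dy": 0.119, "dz": 0, "spin": 0, "jaw": 1}
    - {"dx": 0, "dy": 0.119, "dz": 0, "spin": 0, "jaw": 1}
    - {"dx": 0, "dy": 0.119, "dz": 0, "spin": 0, "jaw": 1}
    - {"dx": 0, "dy": 0, "dz": 0, "spin": -0.182, "jaw": 1}
    - {"dx": 0, "dy": 0, "dz": 0, "spin": -0.182, "jaw": 1}
    - {"dx": 0, "dy": 0, "dz": 0, "spin": -0.182, "jaw": 1}
    - {"dx": 0, "dy": 0, "dz": 0, "spin": -0.182, "jaw": 1}

```text
clock: 8.5
ee_pos: [0.6337, 0.0505, 0.2206]
ee_rot: [-0.001, 0.429, 0.903, -0.0]
ft_force: [0.3, -0.4, -0.0]
grip_width: 0.0852
finger_force: 0.0
```

>>> step_arm:
  increments:
    - {"dx": 0, "dy": 0, "dz": 0, "spin": -0.182, "jaw": 1}
    - {"dx": 0, "dy": 0, "dz": 0, "spin": -0.182, "jaw": 1}
    - {"dx": 0, "dy": 0, "dz": 0, "spin": -0.182, "jaw": 1}
    - {"dx": 0, "dy": 0, "dz": 0, "spin": -0.182, "jaw": 1}
    - {"dx": 0, "dy": 0, "dz": 0, "spin": -0.182, "jaw": 1}
    - {"dx": 0, "dy": 0, "dz": 0, "spin": -0.182, "jaw": 1}
    - {"dx": 0, "dy": 0, "dz": 0, "spin": -0.178, "jaw": 1}
    - {"dx": 0, "dy": 0, "dz": 0, "spin": 0, "jaw": 1}

```text
clock: 9.3
ee_pos: [0.6336, 0.0505, 0.221]
ee_rot: [-0.0, -0.053, 0.999, -0.0]
ft_force: [-0.0, -0.6, 0.5]
grip_width: 0.0854
finger_force: 0.0
```

```bash
python3 - <<'E'
from h import *
state()
c,im=snap("wrist","w3.png")
state()
E
```

```text
t 9.3 p [0.6336 0.0505 0.221 ] yawY 96.02 tilt [-0.001 -0.    -1.   ] w 0.0854 ff 0.0 F [-0.  -0.6  0.5] q6 -0.03
t 9.35 p [0.6336 0.0505 0.2211] yawY 95.83 tilt [-0.001 -0.    -1.   ] w 0.0854 ff 0.0 F [ 0.   0.6 -0.6] q6 -0.02
```

View pics/w3.png

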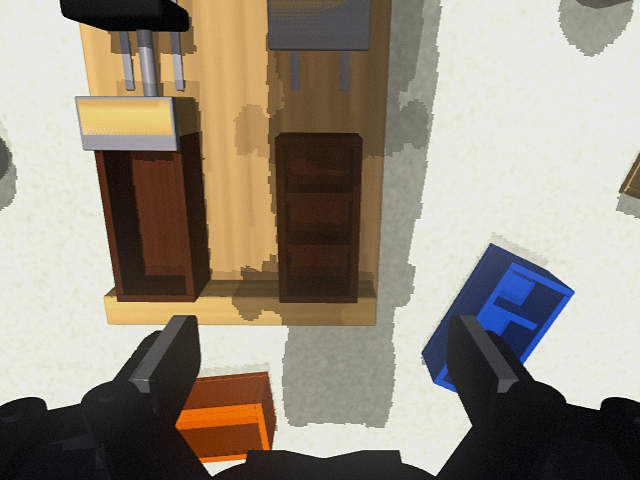

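The left jaw is fully back (head at about (318,25)). The divided tray is free, with rim corners near (275,133), (362,136), (358,301) and (280,301).

```bash
python3 - <<'E'
from h import *
c=cam("wrist")
P=np.array([onz(c,p,.06)[:2] for p in [(275,133),(362,136),(358,301),(280,301)]]);print(P.round(4),P.mean(0))
for i in range(4):
    d=P[(i+1)%4]-P[i];print(np.linalg.norm(d),np.degrees(np.arctan2(d[1],d[0])))
m=P.mean(0); to([m[0],m[1],.042],96)
E
```

```text
[[0.5792 0.0138]
 [0.5753 0.0704]
 [0.6935 0.0829]
 [0.6994 0.0257]] [0.6368385  0.04822365]
0.056767879300755594 93.94370282045827
0.11883731488437439 6.031491924452447
0.057527234803829694 -84.11575183914229
0.12076020086668603 -174.34658317543673
t 9.35 p [0.6336 0.0505 0.2211] yawY 95.83 tilt [-0.001 -0.    -1.   ] w 0.0854 ff 0.0 F [ 0.   0.6 -0.6] q6 -0.02
shares total [-0.0077 -0.0065  0.4476] min rows 3.582080658742194
spin total -0.0036813111202806995
```

>>> step_arm:
  increments:
    - {"dx": -0.008, "dy": -0.0065, "dz": 0.08, "spin": 0, "jaw": 1}
    - {"dx": 0, "dy": 0, "dz": 0.12, "spin": 0, "jaw": 1}
    - {"dx": 0, "dy": 0, "dz": 0.08, "spin": 0, "jaw": 1}
    - {"dx": 0, "dy": 0, "dz": 0.06, "spin": 0, "jaw": 1}
    - {"dx": 0, "dy": 0, "dz": 0.06, "spin": 0, "jaw": 1}
    - {"dx": 0, "dy": 0, "dz": 0.045, "spin": 0, "jaw": 1}
    - {"dx": 0, "dy": 0, "dz": 0, "spin": 0, "jaw": 1}
    - {"dx": 0, "dy": 0, "dz": 0, "spin": 0, "jaw": 1}

```text
clock: 10.15
ee_pos: [0.6371, 0.0483, 0.0435]
ee_rot: [-0.0, -0.052, 0.999, -0.0]
ft_force: [-0.5, -0.5, -0.4]
grip_width: 0.0858
finger_force: 0.0
```

>>> step_arm:
  increments:
    - {"dx": 0, "dy": 0, "dz": 0, "spin": 0, "jaw": 0.5}
    - {"dx": 0, "dy": 0, "dz": 0, "spin": 0, "jaw": 0.5}
    - {"dx": 0, "dy": 0, "dz": 0, "spin": 0, "jaw": 0.5}
    - {"dx": 0, "dy": 0, "dz": 0, "spin": 0, "jaw": 0.5}
    - {"dx": 0, "dy": 0, "dz": 0, "spin": 0, "jaw": 0.5}

```text
clock: 10.65
ee_pos: [0.6382, 0.0483, 0.0452]
ee_rot: [0.001, -0.052, 0.999, -0.0]
ft_force: [-1.7, -0.6, 6.7]
grip_width: 0.057
finger_force: 65.3
```

>>> step_arm:
  increments:
    - {"dx": 0, "dy": 0, "dz": -0.03, "spin": 0, "jaw": 0.5}
    - {"dx": 0, "dy": 0, "dz": -0.06, "spin": 0, "jaw": 0.5}
    - {"dx": 0, "dy": 0, "dz": -0.1, "spin": 0, "jaw": 0.5}
    - {"dx": 0, "dy": 0, "dz": -0.1, "spin": 0, "jaw": 0.5}
    - {"dx": 0, "dy": 0, "dz": -0.1, "spin": 0, "jaw": 0.5}
    - {"dx": 0, "dy": 0, "dz": -0.1, "spin": 0, "jaw": 0.5}
    - {"dx": 0, "dy": 0, "dz": -0.1, "spin": 0, "jaw": 0.5}
    - {"dx": 0, "dy": 0, "dz": -0.06, "spin": 0, "jaw": 0.5}

```text
clock: 11.45
ee_pos: [0.6378, 0.0484, 0.308]
ee_rot: [0.002, -0.052, 0.999, 0.0]
ft_force: [1.2, -0.1, -2.0]
grip_width: 0.0571
finger_force: 64.4
```

```bash
python3 - <<'E'
from h import *
to([.461,.405,.30],168.3)
E
```

```text
t 11.45 p [0.6378 0.0484 0.308 ] yawY 96.0 tilt [ 0.004  0.    -1.   ] w 0.0571 ff 64.4 F [ 1.2 -0.1 -2. ] q6 -0.03
shares total [0.3464 0.9328 0.0185] min rows 7.961830966334583
spin total -1.6067657996210145
```

>>> step_arm:
  increments:
    - {"dx": 0.0345, "dy": 0.0933, "dz": 0, "spin": 0, "jaw": 0.5}
    - {"dx": 0.0345, "dy": 0.0933, "dz": 0, "spin": 0, "jaw": 0.5}
    - {"dx": 0.0345, "dy": 0.0933, "dz": 0, "spin": 0, "jaw": 0.5}
    - {"dx": 0.0345, "dy": 0.0933, "dz": 0, "spin": 0, "jaw": 0.5}
    - {"dx": 0.0345, "dy": 0.0933, "dz": 0, "spin": 0, "jaw": 0.5}
    - {"dx": 0.0345, "dy": 0.0933, "dz": 0, "spin": 0, "jaw": 0.5}
    - {"dx": 0.0345, "dy": 0.0933, "dz": 0, "spin": 0, "jaw": 0.5}
    - {"dx": 0.0345, "dy": 0.0933, "dz": 0, "spin": 0, "jaw": 0.5}

```text
clock: 12.25
ee_pos: [0.495, 0.3349, 0.3042]
ee_rot: [0.0, -0.052, 0.999, 0.0]
ft_force: [0.0, 0.1, -1.3]
grip_width: 0.0572
finger_force: 64.6
```

>>> step_arm:
  increments:
    - {"dx": 0.0345, "dy": 0.0933, "dz": 0, "spin": 0, "jaw": 0.5}
    - {"dx": 0.0345, "dy": 0.0933, "dz": 0, "spin": 0, "jaw": 0.5}
    - {"dx": 0, "dy": 0, "dz": 0, "spin": -0.1785, "jaw": 0.5}
    - {"dx": 0, "dy": 0, "dz": 0, "spin": -0.1785, "jaw": 0.5}
    - {"dx": 0, "dy": 0, "dz": 0, "spin": -0.1785, "jaw": 0.5}
    - {"dx": 0, "dy": 0, "dz": 0, "spin": -0.1785, "jaw": 0.5}
    - {"dx": 0, "dy": 0, "dz": 0, "spin": -0.1785, "jaw": 0.5}
    - {"dx": 0, "dy": 0, "dz": 0, "spin": -0.1785, "jaw": 0.5}

```text
clock: 13.05
ee_pos: [0.4606, 0.4048, 0.3041]
ee_rot: [-0.0, -0.458, 0.889, 0.0]
ft_force: [-0.9, 0.4, -2.7]
grip_width: 0.057
finger_force: 64.9
```

>>> step_arm:
  increments:
    - {"dx": 0, "dy": 0, "dz": 0, "spin": -0.1785, "jaw": 0.5}
    - {"dx": 0, "dy": 0, "dz": 0, "spin": -0.1785, "jaw": 0.5}
    - {"dx": 0, "dy": 0, "dz": 0, "spin": -0.1785, "jaw": 0.5}
    - {"dx": 0, "dy": 0, "dz": 0, "spin": 0, "jaw": 0.5}
    - {"dx": 0, "dy": 0, "dz": 0, "spin": 0, "jaw": 0.5}
    - {"dx": 0, "dy": 0, "dz": 0, "spin": 0, "jaw": 0.5}

```text
clock: 13.65
ee_pos: [0.4608, 0.405, 0.3037]
ee_rot: [0.0, -0.63, 0.776, 0.0]
ft_force: [-0.7, 0.4, -1.0]
grip_width: 0.0569
finger_force: 64.9
```

```bash
python3 - <<'E'
from h import *
to([.461,.405,.17],168.3)
c,im=snap("wrist","w4.png")
state()
E
```

```text
t 13.65 p [0.4608 0.405  0.3037] yawY 168.16 tilt [ 0.  0. -1.] w 0.0569 ff 64.9 F [-0.7  0.4 -1. ] q6 -0.64
shares total [-1.000e-04 -3.000e-04  3.342e-01] min rows 2.6735005137239587
spin total -0.003107777267230934
t 13.7 p [0.4609 0.405  0.3036] yawY 168.19 tilt [-0.  0. -1.] w 0.0571 ff 64.9 F [ 0.   0.5 -2.6] q6 -0.64
```

View pics/w4.png

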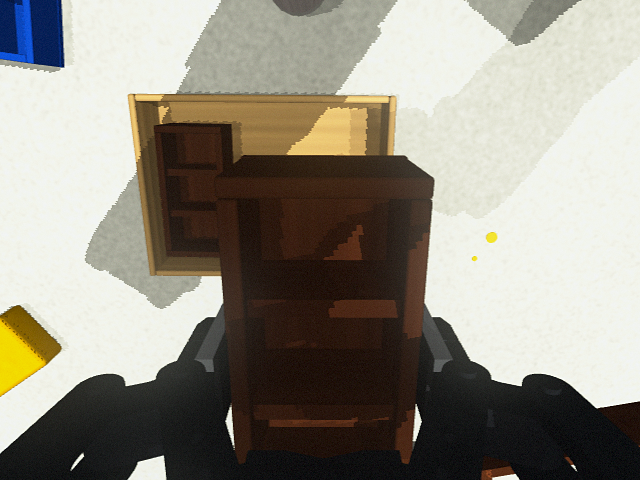

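The crate's near rim runs (129,94) to (396,97), with the left corner at (150,274). The finished tray spans columns 155–232. The held tray hangs level over the free half.

```bash
python3 - <<'E'
from h import *
c=cam("wrist")
A,B,C=[onz(c,p,.06)[:2] for p in [(129,94),(396,97),(150,274)]]
print(A,B,C)
u=(A-B); print(np.linalg.norm(u),np.degrees(np.arctan2(u[1],u[0]))); v=C-A; print(np.linalg.norm(v),np.degrees(np.arctan2(v[1],v[0])))
ctr=(B+C)/2; th=np.arctan2(u[1],u[0]); ux=np.array([np.cos(th),np.sin(th)]); uy=np.array([-ux[1],ux[0]])
f=lambda P:np.round([(P-ctr)@ux,(P-ctr)@uy],4)
print("ctr",ctr)
for p in [(155,125),(232,124),(162,253)]: print("done",f(onz(c,p,.051)[:2]))
print("tcp",f(np.array([.4609,.405])))
# held tray: rim z ~ .3036-.029+.045
for p in [(217,196),(433,196)]: print("held",f(onz(c,p,.3196)[:2]))
E
```

```text
[0.59875468 0.29234223] [0.3855277 0.3391756] [0.63357829 0.44740633]
0.2183096649594242 -12.387793171150319
0.15892626342039773 77.34276378890884
ctr [0.509553   0.39329097]
done [ 0.0936 -0.0546]
done [ 0.0278 -0.0561]
done [0.0998 0.0619]
tcp [-0.05   0.001]
held [-0.0226 -0.0528]
held [-0.0787 -0.0534]
```

>>> step_arm:
  increments:
    - {"dx": 0.015, "dy": -0.015, "dz": 0, "spin": 0.012, "jaw": 0.5}
    - {"dx": 0, "dy": 0, "dz": 0.1, "spin": 0, "jaw": 0.5}
    - {"dx": 0, "dy": 0, "dz": 0.1, "spin": 0, "jaw": 0.5}
    - {"dx": 0, "dy": 0, "dz": 0.1, "spin": 0, "jaw": 0.5}
    - {"dx": 0, "dy": 0, "dz": 0.1, "spin": 0, "jaw": 0.5}
    - {"dx": 0, "dy": 0, "dz": 0.08, "spin": 0, "jaw": 0.5}
    - {"dx": 0, "dy": 0, "dz": 0, "spin": 0, "jaw": 0.5}
    - {"dx": 0, "dy": 0, "dz": 0, "spin": 0, "jaw": 0.5}

```text
clock: 14.5
ee_pos: [0.4657, 0.3975, 0.1117]
ee_rot: [-0.0, -0.627, 0.779, -0.0]
ft_force: [0.3, 0.5, -0.6]
grip_width: 0.0574
finger_force: 64.9
```

```bash
python3 - <<'E'
from h import *
to([.4655,.398,.038],167.7)
E
```

```text
t 14.5 p [0.4657 0.3975 0.1117] yawY 167.7 tilt [-0.001 -0.001 -1.   ] w 0.0574 ff 64.9 F [ 0.3  0.5 -0.6] q6 -0.65
shares total [-0.0013  0.0007  0.1844] min rows 1.474986400084441
spin total 0.00011020813776730796
```

>>> step_arm:
  increments:
    - {"dx": 0, "dy": 0, "dz": 0.05, "spin": 0, "jaw": 0.5}
    - {"dx": 0, "dy": 0, "dz": 0.05, "spin": 0, "jaw": 0.5}
    - {"dx": 0, "dy": 0, "dz": 0.04, "spin": 0, "jaw": 0.5}
    - {"dx": 0, "dy": 0, "dz": 0.025, "spin": 0, "jaw": 0.5}
    - {"dx": 0, "dy": 0, "dz": 0.01, "spin": 0, "jaw": 0.5}
    - {"dx": 0, "dy": 0, "dz": 0.005, "spin": 0, "jaw": 0.5}
    - {"dx": 0, "dy": 0, "dz": 0, "spin": 0, "jaw": 0.5}

```text
clock: 15.2
ee_pos: [0.4662, 0.3984, 0.0403]
ee_rot: [0.001, -0.628, 0.779, 0.0]
ft_force: [-0.1, 0.2, -2.5]
grip_width: 0.0565
finger_force: 65.1
```

Nothing has touched down yet, so I'll lower in small steps.

>>> step_arm:
  increments:
    - {"dx": 0, "dy": 0, "dz": 0.004, "spin": 0, "jaw": 0.5}
    - {"dx": 0, "dy": 0, "dz": 0.004, "spin": 0, "jaw": 0.5}
    - {"dx": 0, "dy": 0, "dz": 0, "spin": 0, "jaw": 0.5}
    - {"dx": 0, "dy": 0, "dz": 0, "spin": 0, "jaw": 0.5}

```text
clock: 15.6
ee_pos: [0.4656, 0.398, 0.0363]
ee_rot: [0.0, -0.628, 0.778, -0.0]
ft_force: [-0.6, 0.2, -1.3]
grip_width: 0.0573
finger_force: 65.1
```

>>> step_arm:
  increments:
    - {"dx": 0, "dy": 0, "dz": 0.003, "spin": 0, "jaw": 0.5}
    - {"dx": 0, "dy": 0, "dz": 0, "spin": 0, "jaw": 0.5}
    - {"dx": 0, "dy": 0, "dz": 0, "spin": 0, "jaw": 0.5}

```text
clock: 15.9
ee_pos: [0.4657, 0.398, 0.0362]
ee_rot: [0.0, -0.628, 0.778, 0.0]
ft_force: [-2.5, -2.2, 7.1]
grip_width: 0.057
finger_force: 66.2
```

The tray is down on the crate floor (Fz about +7 N). Now to release it and rise.

>>> step_arm:
  increments:
    - {"dx": 0, "dy": 0, "dz": 0, "spin": 0, "jaw": 0.82}
    - {"dx": 0, "dy": 0, "dz": 0, "spin": 0, "jaw": 0.82}
    - {"dx": 0, "dy": 0, "dz": 0, "spin": 0, "jaw": 0.82}
    - {"dx": 0, "dy": 0, "dz": 0, "spin": 0, "jaw": 0.82}

```text
clock: 16.3
ee_pos: [0.4656, 0.398, 0.0349]
ee_rot: [-0.0, -0.628, 0.778, -0.0]
ft_force: [0.4, 0.2, 0.2]
grip_width: 0.0698
finger_force: 0.0
```

>>> step_arm:
  increments:
    - {"dx": 0, "dy": 0, "dz": -0.03, "spin": 0, "jaw": 0.82}
    - {"dx": 0, "dy": 0, "dz": -0.06, "spin": 0, "jaw": 0.82}
    - {"dx": 0, "dy": 0, "dz": -0.1, "spin": 0, "jaw": 0.82}
    - {"dx": 0, "dy": 0, "dz": -0.1, "spin": 0, "jaw": 0.82}
    - {"dx": 0, "dy": 0, "dz": -0.12, "spin": 0, "jaw": 0.82}
    - {"dx": 0, "dy": 0, "dz": -0.12, "spin": 0, "jaw": 0.82}
    - {"dx": 0, "dy": 0, "dz": -0.1, "spin": 0, "jaw": 0.82}
    - {"dx": 0, "dy": 0, "dz": 0, "spin": 0, "jaw": 0.82}

```text
clock: 17.1
ee_pos: [0.4678, 0.3999, 0.295]
ee_rot: [0.006, -0.628, 0.778, 0.0]
ft_force: [-0.0, 1.8, 0.3]
grip_width: 0.0701
finger_force: 0.0
```

```bash
python3 - <<'E'
from h import *
state(); c,im=snap("wrist","w5.png"); c,im2=snap("side","s5.png")
im2=cv2.resize(im2[150:390,150:470],(640,480)); cv2.imwrite("pics/fin.png",cv2.resize(np.vstack([im,im2]),(450,600+0) if 0 else (400,600))[:,:,::-1])
E
```

```text
t 17.1 p [0.4678 0.3999 0.295 ] yawY 167.75 tilt [ 0.009  0.008 -1.   ] w 0.0701 ff 0.0 F [-0.   1.8  0.3] q6 -0.65
```

View pics/fin.png

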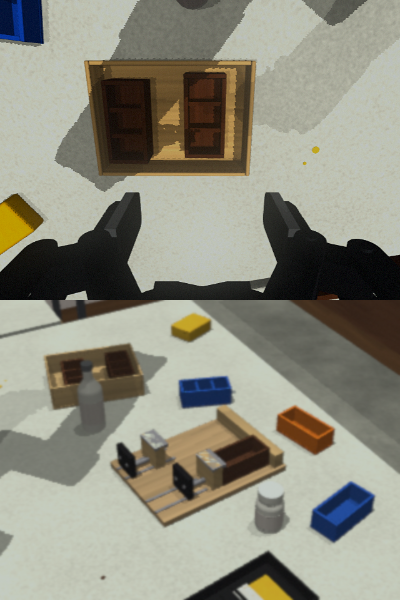

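Both trays lie flat in the crate. The left jaw is out, the plain tray is still clamped, and the bottle and jar stand.

```bash
python3 -c "
from rig import *
print(finish_job())"
```

```text
the job is handed in; nothing more can be done
None
```

The divided tray lies flat on the crate floor beside the finished one, its jaw is out at the stop, the plain tray is still clamped, the bottle and jar are still standing, and the job was handed in at about 17 s.

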